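# Back off a lens locking ring two full turns with a fingertip

## Task

Two lens holders are screwed to the bench: loosen the knurled locking ring of the wide one by rolling its rim round counter-clockwise (seen from above) with a fingertip, until it stands two full turns from tight, with the brass rivet on the ring back over the fixed pointer on the foot. It may already have been cracked open by a small part of a turn from tight (rivet over the pointer), so count from tight, and stop there: it must never go past two and a half turns or it runs off its thread. Grip and lift nothing, do not turn the ring of the slim holder, leave the loose things lying where they are, and finish clear of everything.

Things in the scene. Friction and masses are not known exactly. Their poses are not given: they have to be found in the camera images.
- wide_holder: the WIDE lens holder, fixed to the bench: grey round foot 110 mm across and 18 mm high, barrel 76 mm across up to z = 50 mm, then the dark knurled locking ring from z = 50 to 74 mm, then a fixed aluminium lens nose 40 mm across up to z = 82 mm. Origin: centre of its underside on the bench, z up; its -x axis is the direction of the pointer.
- wide_ring_centre (a point): on the vertical axis of the wide ring, half-way up it (62 mm above the bench). Ring: 92 mm across (too wide to span), 24 mm high, 36 upright ribs 2 mm proud round its side; flat top 74 mm above the bench, an annulus from 20 to 44 mm radius.
- wide_ring (a joint): angle of the wide ring in rad from tight: 0 tight (a hard stop, rivet over pointer), growing as it loosens, counter-clockwise seen from above; 12.57 is two full turns (rivet over pointer again). It starts between 0 and 0.9. It stays where left, does not rise, and takes 0.05 N m to turn (1.1 N along the rim): a fingertip pressed on its side or top with 5 to 15 N drags it along.
- rivet (a point): small brass rivet, 7 mm across, on the flat top of the wide ring, 37.5 mm from its axis; turns with the ring
- pointer (a point): tip of the fixed pointer, a dark steel tongue 12 mm wide and 11 mm high that sticks out 19 mm from the rim of the wide holder's foot, 74 mm from the axis, on the bench; does not turn. The rivet is over the pointer when both lie in the same direction from the axis.
- slim_holder: the SLIM lens holder, fixed to the bench, not to be worked on: foot 80 mm across, barrel 42 mm across, 76 mm high, without rivet or pointer. Origin: centre of its underside.
- slim_ring_centre (a point): centre of the slim holder's knurled ring (54 mm across, 18 mm high, from z = 50 to 68 mm), 59 mm above the bench
- slim_ring (a joint): angle of the slim ring in rad, 0 at the start; turns freely either way and must stay
- camera_head: loose bystander: small white camera head, 92 x 30 x 30 mm, lying on the bench; origin under its middle
- tape: loose bystander: roll of grey tape lying flat, 66 mm across, 19 mm high; origin under its middle
- tin: loose bystander: open tin with small screws, 59 mm across, 31 mm high; origin under its middle

How it is judged:
On the way, in this order (a step that is already met when the one before it is completed fails the run):
1. the wide ring has been loosened by one full turn from tight (value of joint wide_ring above 6.28 rad), for 0.05 s.
2. the wide ring has been loosened by two full turns from tight (within 0.6 rad) (value of joint wide_ring above 11.97 rad), for 0.05 s.
At the end, for the whole second after the job is handed in: the wide ring stands at rest two full turns from tight, within 0.6 rad (about 35 degrees, rivet nearly over the pointer); the slim ring is within 0.3 rad of its start and the loose things within 15 mm of theirs (value of joint wide_ring between 11.97 and 13.17 rad and velocity of joint wide_ring between -0.05 and 0.05 rad/s and value of joint slim_ring between -0.3 and 0.3 rad and distance of each of camera_head, tape, tin from where it was at the start of the episode below 0.015 m); the robot touches nothing.
It fails at once if the wide ring is unscrewed past two and a half turns (value of joint wide_ring above 15.7 rad).
It fails at once if the ring of the slim holder is turned by more than 0.3 rad (value of joint slim_ring above 0.3 rad or value of joint slim_ring below -0.3 rad).
It fails at once if a loose bystander is lifted, carried or pushed by more than 15 mm (distance of any of camera_head, tape, tin from where it was at the start of the episode above 0.015 m).
It also fails if it takes over 61 s, if anything falls off the work surface, if the arm or the gripper's body presses on something with over 40 N, if the wrist force passes 120 N, or if a joint passes its speed limit or range.

## Robot

A 6-joint arm with a two-finger parallel gripper is mounted at the origin on a cart in front of the work surface, level with it; the furniture and walls round the work are solid. World frame = base frame: x ahead of the robot, y to its left, z up, the work surface at z = 0. Lengths are in m, angles in rad, forces in N, time in s.
With the tool pointing down it reaches from about 0.425 to 0.925 m from the base axis. Payload 12.5 kg.
Tool frame: the origin (TCP) lies midway between the tips of the shut fingers; the grasp point (between the pads) lies 19 mm behind it; z points along the fingers, y is the direction in which the jaws open and shut (so a half turn about z gives the same grasp; the last joint's range is limited). The gripper opens to 85 mm and grips with 20 to 120 N. Pads are 22 mm wide; open, the fingers measure 114 mm over their backs; the gripper's body (76 mm by 85 mm) begins 54 mm behind the grasp point. The pads swing forward as they close: fully open they stand 13 mm farther back than shut.
Start: joints at [1.192, 0.491, 1.559, -0, 1.092, -0.106], TCP at [0.168, 0.602, 0.21] pointing down, gripper open.
Joint ranges: [-3.1, 3.1], [-0.84, 2.19], [0.05, 2.79], [-1.13, 4.28], [0.06, 2.93], [-2.69, 2.69]. Speed limits (rad/s): [2.22, 2.22, 2.79, 3.14, 3.14, 3.14].

## Interface

Orientations are given as a unit quaternion [x, y, z, w].
In Python, from bench import manip, viewer gives the robot as it stands.
- The arm moves only by the tool servo_tool, never from a script. Its argument "moves" is a list of rows, each a list of 3 entries, a list of its own where there are three numbers: the turn, a rotation vector about the world's x, y, z in degrees, then the shift along the world's x, y, z in mm, then the closure, from -1 (fully open) to 1 (shut). In form: [[[wx, wy, wz], [dx, dy, dz], claw], ...]. A call has 1 to 20 rows; each row shifts and turns the pose as measured when the row begins; what a row does not reach is not made up. A row lasts 1/8 s, in which the tool goes at most 62.5 mm and 10.7 degrees, less where a joint would pass 70% of its speed; a pose out of reach is approached as far as the arm can. A call is refused whole if a number of a shift passes 62.5 or a number of a turn 10.7, either way. A call with a gripper value outside its range is refused whole. The fingers move at their own pace and stop on an object; "force" is the grip in N (left out, the last holds). Time passes only in rows, so rows that do not move let the fingers close. It gives the time, the measured TCP pose, the force and the opening at its end, in the units of the state.
- manip.read_state(): the state, without advancing time (a new reading comes with each control period).
- viewer.camera(name): name is "scene" or "top" or "wrist"; returns a dict with "frame" (480x640x3 uint8, red, green, blue), "z_map" (480x640 float32, m along the optical axis (not along the pixel's ray), 0 where there is no reading), "intrinsics" (3x3 intrinsics, pixels), "R" (3x3) and "t" (3): a world point X has camera coordinates R X + t; the wrist camera has in their place "tool_from_camera" (4x4, takes a point from camera to tool coordinates, whose origin is the TCP and whose axes are the flange's). Camera axes: x right, y down, z forward; pixel columns grow to the right and rows downward; lengths in m; the calibration is good to about 2 mm. The wrist camera is an equidistant fisheye: a pixel r from the principal point sees the ray r / f radians off the axis. A picture is of the moment at which its call begins: read the wrist's pose just before it.
- manip.job_done(): hands the job in, once; it reports no verdict.
The state is a dict: "clock": time; "joints": joint angles; "qvel": joint speeds; "joint_efforts": joint torques, N m; "position": TCP position; "tcp_rot": TCP orientation; "wrist_force": force on the tool from outside, world axes, zero at the start; "wrist_torque": the same for the moment, N m; "finger_gap": opening from 0.0 (shut) to 1.0 (fully open).
Only numpy, scipy, OpenCV 4.12 (cv2) and the standard library are available. Lean on these libraries where they do the work, as an engineer would, in place of code of your own. Each camera call takes 0.05 s, during which the arm holds its last target. There are 200 camera calls.

## Working session

There is one attempt and no reset: what is moved stays moved. The work goes in short steps, Python scripts to look and compute and a tool call to move; the robot and the scene stay as the last step left them, time stands still between calls to the robot, and variables do not carry over. Pictures are saved under pics/ and viewed, on a budget of 10 in all, crops included, one or two more only if the job needs it, and the job is handed in when it is done.

Besides the shell and the picture viewer there is one more tool, called after ">>>" as a command line: name --argument value ..., lists and objects as JSON in quotes. servo_tool: Moves the arm, as the interface text tells. Its arguments: {"type":"object","properties":{"moves":{"type":"array","items":{"type":"array"}},"force":{"type":"number"}},"required":["moves"]}

```bash
mkdir -p pics; ls; python3 - <<'E'
from bench import manip, viewer
import cv2, numpy as np
print(manip.read_state())
for n in ("top","scene"):
    c=viewer.camera(n); cv2.imwrite(f"pics/{n}0.png",c["frame"][:,:,::-1]); np.savez(f"pics/{n}0.npz",**c); print(n,c["intrinsics"],c["R"],c["t"])
E
```

```text
pics
{'clock': 0.0, 'joints': array([ 1.19243837e+00,  4.91575790e-01,  1.55946574e+00, -3.79893014e-05,
        1.09170461e+00, -1.05601490e-01]), 'qvel': array([ 4.54878245e-04, -1.89928269e-04,  2.22909428e-04, -1.06393641e-03,
        6.55189968e-05, -1.60376794e-04]), 'joint_efforts': array([ 3.32532738e-05, -6.18438363e+01, -2.61605895e+01, -1.13120093e-04,
        3.95569165e-03, -2.74421552e-06]), 'position': array([0.16825869, 0.60165626, 0.20971206]), 'tcp_rot': array([ 1.35947171e-01,  9.90715920e-01, -5.63975451e-04, -1.21841422e-04]), 'wrist_force': array([-0.67618241, -0.44961512, -0.51925641]), 'wrist_torque': array([-0.00318696, -0.00978388, -0.01089732]), 'finger_gap': 1.0002075678465714}
top [[461.16635421   0.         324.97283169]
 [  0.         461.16635421 239.61646155]
 [  0.           0.           1.        ]] [[-7.40130125e-04 -9.99949247e-01 -1.00476758e-02]
 [-9.98964363e-01  1.19643011e-03 -4.54837289e-02]
 [ 4.54934418e-02  1.00036062e-02 -9.98914548e-01]] [-0.07171454  0.56629905  0.9594256 ]
scene [[466.56698105   0.         316.95546079]
 [  0.         466.56698105 246.309345  ]
 [  0.           0.           1.        ]] [[ 0.84899795 -0.52811941 -0.01709849]
 [-0.29589513 -0.44836943 -0.84345179]
 [ 0.43777683  0.72114821 -0.53693269]] [-0.5435374   0.20064979  0.76251043]
```

View pics/top0.png

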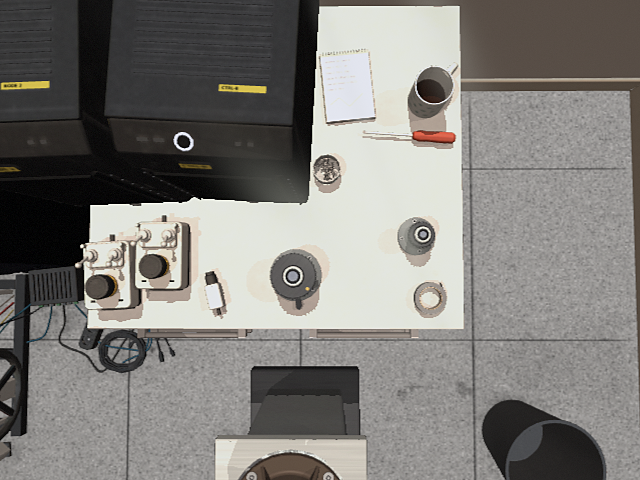

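View pics/scene0.png

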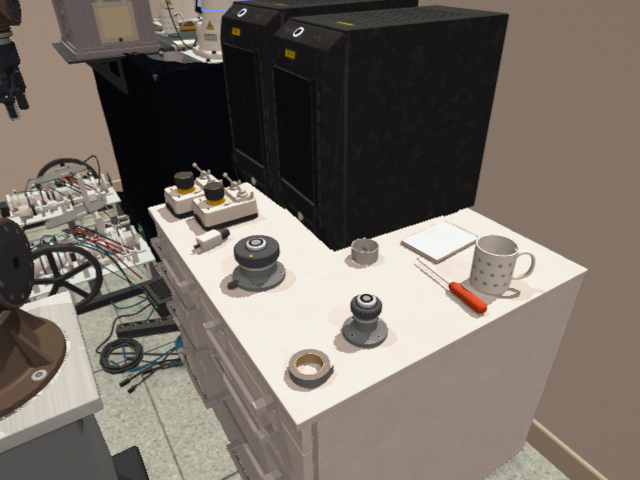

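```bash
cat > h.py <<'E'
import cv2, numpy as np
from bench import manip, viewer
def cast(c,uv,z):
    K,R,t=c["intrinsics"],c["R"],c["t"]
    d=R.T@np.linalg.solve(K,[uv[0],uv[1],1.]); o=-R.T@t
    return o+d*(z-o[2])/d[2]
def blob(m,x0,y0):
    n,l,s,ce=cv2.connectedComponentsWithStats(m.astype(np.uint8))
    return [(s[i][4],np.round(ce[i]+[x0,y0],1).tolist(),s[i][:4].tolist()) for i in range(1,n) if s[i][4]>2]
def rivet_mask(f,x0,x1,y0,y1):
    g=f[y0:y1,x0:x1].astype(int)
    return (g[...,0]-g[...,2]>50)
E
python3 - <<'E'
from h import *
c=np.load("pics/top0.npz"); f=c["frame"]; z=c["z_map"]
x0,x1,y0,y1=255,340,235,320
cv2.imwrite("pics/crop.png",cv2.resize(f[y0:y1,x0:x1,::-1],None,fx=7,fy=7,interpolation=cv2.INTER_CUBIC))
print("rivet",blob(rivet_mask(f,x0,x1,y0,y1),x0,y0))
# world heights from depth
K,R,t=c["intrinsics"],c["R"],c["t"]
v,u=np.mgrid[0:480,0:640]
P=np.stack([(u-K[0,2])/K[0,0]*z,(v-K[1,2])/K[1,1]*z,z],-1)
W=(P-t)@R; np.save("pics/W.npy",W)
S=np.s_[y0:y1,x0:x1]; Wc=W[S]
for lo,hi,n in((.078,.09,"nose"),(.069,.078,"ring"),(.012,.024,"foot"),(.006,.0135,"ptr")):
    m=(Wc[...,2]>lo)&(Wc[...,2]<hi); p=Wc[m]; print(n,m.sum(),p.mean(0),p.min(0),p.max(0))
m=(Wc[...,2]>.069)
(cx,cy),r=cv2.minEnclosingCircle(np.argwhere(m)[:,::-1].astype(np.float32)); print("ring circ",cx+x0,cy+y0,r,cast(c,(cx+x0,cy+y0),.074), r/461*(.96-.074))
# tall things
m=(W[...,2]>.1)&(W[...,0]>.3)&(W[...,0]<.8)&(abs(W[...,1])<.5); p=W[m]
print("tall minx", p[:,0].min(), [ (round(a,2),p[(p[:,1]>a)&(p[:,1]<a+.05)][:,0].min().round(3),p[(p[:,1]>a)&(p[:,1]<a+.05)][:,2].max().round(3)) for a in np.arange(-.1,.5,.05) if ((p[:,1]>a)&(p[:,1]<a+.05)).any()])
E
```

```text
rivet [(np.int32(13), [307.2, 288.2], [50, 52, 5, 4])]
nose 355 [ 0.49226482 -0.00894825  0.08285123] [ 0.45496738 -0.0494244   0.07800539] [0.53111286 0.0329684  0.08839114]
ring 1264 [ 0.49297363 -0.00892627  0.07457218] [ 0.44842686 -0.05325436  0.06911388] [0.53715178 0.0359913  0.07799661]
foot 207 [ 0.49193997 -0.02684063  0.01342138] [ 0.42087828 -0.06181079  0.01200126] [0.54648558 0.04553284 0.01819539]
ptr 456 [ 0.49417689 -0.02191159  0.01086122] [ 0.39928548 -0.10195751  0.0060182 ] [0.5762547  0.07439585 0.01349866]
ring circ 296.0758590698242 277.99272537231445 51.80181121826172 [ 0.4878977  -0.01595281  0.074     ] 0.09955836169062882
tall minx 0.5101173211989118 [(np.float64(-0.1), np.float64(0.522), np.float64(0.983)), (np.float64(-0.05), np.float64(0.629), np.float64(0.459)), (np.float64(0.0), np.float64(0.63), np.float64(0.46)), (np.float64(0.05), np.float64(0.632), np.float64(0.46)), (np.float64(0.1), np.float64(0.635), np.float64(0.459)), (np.float64(0.15), np.float64(0.637), np.float64(0.459)), (np.float64(0.2), np.float64(0.55), np.float64(0.475)), (np.float64(0.25), np.float64(0.55), np.float64(0.475)), (np.float64(0.3), np.float64(0.512), np.float64(0.457)), (np.float64(0.35), np.float64(0.51), np.float64(0.387)), (np.float64(0.4), np.float64(0.51), np.float64(0.3))]
```

View pics/crop.png

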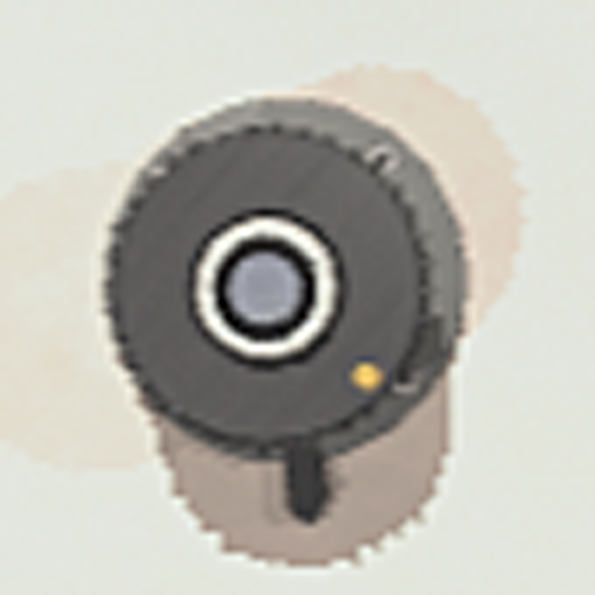

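```bash
python3 - <<'E'
from h import *
c=np.load("pics/top0.npz"); W=np.load("pics/W.npy")
n=cast(c,(292.7,275.5),.082); r0=cast(c,(255+266.5/7-.5,235+292.5/7-.5),.074)
p=cast(c,(298.8,308.8),.006); rv=cast(c,(307.2,288.2),.074)
cen=np.array([.493,-.009])
print(n,r0,p,rv)
a=lambda q:np.degrees(np.arctan2(*(q[:2]-cen)[::-1]))
print("ptr",a(p),np.hypot(*(p[:2]-cen)),"riv",a(rv),np.hypot(*(rv[:2]-cen)), (a(rv)-a(p))%360)
b=W[200:325,80:192]; m=(b[...,2]>.02)&(b[...,2]<.3); print("boxes",b[m].min(0),b[m].max(0))
E
```

```text
[ 0.49305076 -0.00993187  0.082     ] [ 0.49125109 -0.0090429   0.074     ] [ 0.42056398 -0.01690003  0.006     ] [ 0.46788259 -0.03787417  0.074     ]
ptr -173.77579780827506 0.07286554233070593 riv -131.01975482900366 0.038270119418042425 42.7560429792714
boxes [0.42169357 0.20262483 0.02000886] [0.64419893 0.41978583 0.19148601]
```

>>> servo_tool --moves '[[[0,0,0],[0,0,40],1],[[0,0,0],[0,0,40],1],[[0,0,0],[20,-30,10],1],[[0,0,0],[29,-43,0],1],[[0,0,0],[29,-43,0],1],[[0,0,0],[29,-43,0],1],[[0,0,0],[29,-43,0],1],[[0,0,0],[29,-43,0],1],[[0,0,0],[29,-43,0],1]]' --force 40

```text
clock: 1.23
position: [0.3643, 0.3056, 0.2992]
tcp_rot: [0.133, 0.991, -0.003, -0.001]
wrist_force: [0.4, 0.8, 1.0]
finger_gap: 0.001
```

>>> servo_tool --moves '[[[0,0,0],[18,-42,0],1],[[0,0,0],[18,-42,0],1],[[0,0,0],[18,-42,0],1],[[0,0,0],[18,-42,0],1],[[0,0,0],[20,-40,-20],1],[[0,0,0],[30,-40,-30],1],[[0,0,0],[30,-36,-40],1],[[0,0,0],[0,0,-50],1],[[0,0,0],[0,0,-40],1],[[0,0,0],[0,0,0],1]]'

```text
clock: 2.48
position: [0.5205, 0.0079, 0.1134]
tcp_rot: [0.136, 0.991, -0.003, -0.001]
wrist_force: [1.1, -0.1, 0.9]
finger_gap: 0.001
```

```bash
python3 - <<'E'
from h import *
s=manip.read_state(); print(s["position"],s["tcp_rot"],s["wrist_force"])
c=viewer.camera("wrist"); cv2.imwrite("pics/w1.png",c["frame"][:,:,::-1]); print(c["intrinsics"],c["tool_from_camera"])
c=viewer.camera("scene"); np.savez("pics/s1.npz",**c)
f=c["frame"][190:350,170:330,::-1]
w=cv2.imread("pics/w1.png"); cv2.imwrite("pics/c1.png",np.hstack([cv2.resize(w,(400,300)),cv2.resize(f,(300,300))]))
E
```

```text
[0.52049797 0.0078628  0.11343636] [ 1.35943164e-01  9.90711855e-01 -3.01312613e-03 -6.30229565e-04] [ 1.14714514 -0.14081168  0.86186152]
[[371.64829954   0.         319.31925074]
 [  0.         371.64829954 239.47284942]
 [  0.           0.           1.        ]] [[-2.07262513e-04 -9.56151438e-01 -2.92872643e-01  7.54978869e-02]
 [ 9.99998640e-01 -6.77323486e-04  1.50359415e-03  4.70986261e-04]
 [-1.63603323e-03 -2.92871933e-01  9.56150278e-01 -1.63436414e-01]
 [ 0.00000000e+00  0.00000000e+00  0.00000000e+00  1.00000000e+00]]
```

View pics/c1.png

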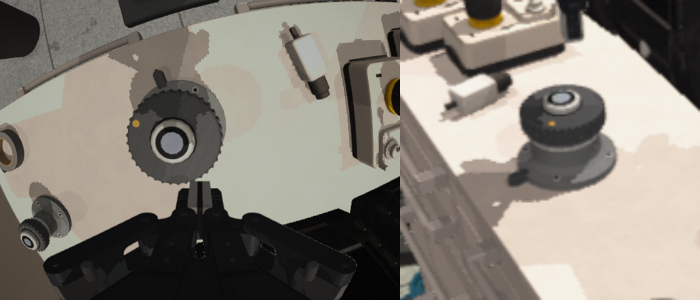

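```bash
python3 - <<'E'
from h import *
a=np.load("pics/s1.npz")["frame"].astype(int);b=np.load("pics/scene0.npz")["frame"].astype(int)
d=abs(a-b).max(2)>40; ys,xs=np.where(d); print(d.sum(),xs.min(),xs.max(),ys.min(),ys.max())
c=viewer.camera("scene");s=manip.read_state();K,R,t=c["intrinsics"],c["R"],c["t"]
q=R@s["position"]+t; print("tcp in scene",(K@q)[:2]/q[2], q[2])
c2=viewer.camera("top"); q=c2["R"]@s["position"]+c2["t"];print("tcp in top",(c2["intrinsics"]@q)[:2]/q[2])
cv2.imwrite("pics/m1.png",np.vstack([np.hstack([cv2.resize(c["frame"],(400,300)),cv2.resize(c2["frame"],(400,300))])])[:,:,::-1])
E
```

```text
14979 0 288 0 390
tcp in scene [263.92598832 218.23371054] 0.9341773588478743
tcp in top [281.71704952 260.40399149]
```

View pics/m1.png

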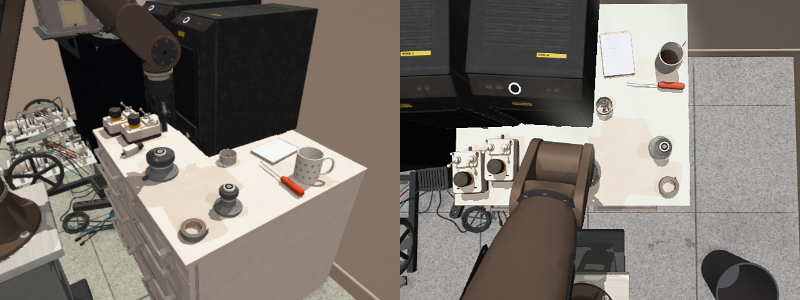

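>>> servo_tool --moves '[[[0,0,0],[-2,13,0],1],[[0,0,0],[0,0,-20],1],[[0,0,0],[0,0,-12],1],[[0,0,0],[0,0,-4],1],[[0,0,0],[0,0,-2],1],[[0,0,0],[0,0,-2],1]]'

```text
clock: 3.42
position: [0.5224, 0.0239, 0.0815]
tcp_rot: [0.135, 0.991, -0.003, 0.008]
wrist_force: [-0.5, -0.6, -0.1]
finger_gap: 0.003
```

>>> servo_tool --moves '[[[0,0,0],[-3,-2,-4],1],[[0,0,0],[0,0,-3],1],[[0,0,0],[0,0,-2],1]]'

```text
clock: 3.8
position: [0.5193, 0.0216, 0.0723]
tcp_rot: [0.135, 0.991, -0.003, 0.008]
wrist_force: [0.8, -0.0, 0.2]
finger_gap: 0.003
```

>>> servo_tool --moves '[[[0,0,0],[0,0,-2],1],[[0,0,0],[0,0,-2],1]]'

```text
clock: 4.05
position: [0.5194, 0.0216, 0.068]
tcp_rot: [0.135, 0.991, -0.003, 0.008]
wrist_force: [1.1, 0.7, 0.1]
finger_gap: 0.001
```

```bash
python3 - <<'E'
from h import *
s=manip.read_state(); print(s["position"],s["wrist_force"],s["tcp_rot"])
c=viewer.camera("wrist"); d=viewer.camera("scene")
a=c["frame"][180:360,200:440]; b=d["frame"][170:350,180:360]
cv2.imwrite("pics/c2.png",np.hstack([cv2.resize(a,(440,330)),cv2.resize(b,(330,330))])[:,:,::-1])
E
```

```text
[0.5194052  0.02155121 0.06803836] [1.07941267 0.72555022 0.10361642] [ 0.13516511  0.99078561 -0.0025214   0.00824084]
```

View pics/c2.png

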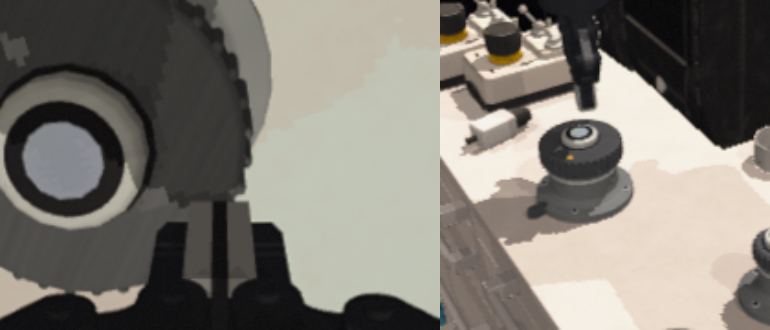

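```bash
python3 - <<'E'
from h import *
from scipy.spatial.transform import Rotation as Ro
s=manip.read_state(); d=viewer.camera("scene");K,R,t=d["intrinsics"],d["R"],d["t"]
T=Ro.from_quat(s["tcp_rot"])
for o in ([0,0,0],[0,0,-.02],[.011,0,0],[-.011,0,0],[0,.01,0]):
    q=R@(s["position"]+T.apply(o))+t; print(o,(K@q)[:2]/q[2])
for p in ([.492,-.0095,.082],[.492,-.0095,.074],[.418,-.018,.006]): q=R@np.array(p)+t; print(p,(K@q)[:2]/q[2])
print("rivet",blob(rivet_mask(d["frame"],230,290,225,280),230,225))
z=d["z_map"]; P=lambda u,v:((np.array([(u-K[0,2])/K[0,0],(v-K[1,2])/K[1,1],1])*z[v,u]-t)@R).round(4)
for u,v in ((260,226),(260,228),(259,224),(262,226),(256,241),(256,238),(262,238)): print(u,v,P(u,v))
c=viewer.camera("wrist"); cK=c["intrinsics"];A=np.linalg.inv(c["tool_from_camera"])
def pw(X):
    q=A[:3,:3]@T.inv().apply(np.array(X)-s["position"])+A[:3,3]; th=np.arctan2(np.hypot(q[0],q[1]),q[2]); n=q[:2]/np.hypot(q[0],q[1]); return n*th*cK[0,0]+cK[:2,2]
print("wrist nose",pw([.492,-.0095,.082]),"tcp",pw(s["position"]),"expected seen nose",[200+60*240/440,180+150*240/440],"tip",[200+218*240/440,180+200*240/440])
E
```

```text
[0, 0, 0] [261.45988481 236.70534112]
[0, 0, -0.02] [260.50741448 228.39681082]
[0.011, 0, 0] [256.22870529 237.63148003]
[-0.011, 0, 0] [266.66503044 235.7838113 ]
[0, 0.01, 0] [260.57847722 234.35549347]
[0.492, -0.0095, 0.082] [255.4445822  241.35982403]
[0.492, -0.0095, 0.074] [255.79681443 244.76305749]
[0.418, -0.018, 0.006] [226.95923869 286.46215019]
rivet [(np.int32(8), [250.5, 255.5], [19, 30, 4, 2])]
260 226 [0.5139 0.0115 0.1001]
260 228 [0.5123 0.0087 0.0973]
259 224 [0.5111 0.009  0.1068]
262 226 [0.517  0.0084 0.1006]
256 241 [ 0.4925 -0.0113  0.0836]
256 238 [0.499  0.0028 0.0812]
262 238 [0.5156 0.0111 0.0713]
wrist nose [232.57065923 265.97844822] tcp [317.82719099 289.82888248] expected seen nose [232.72727272727272, 261.8181818181818] tip [318.9090909090909, 289.0909090909091]
```

>>> servo_tool --moves '[[[0,0,0],[0,0,-2],1],[[0,0,0],[0,0,-2],1],[[0,0,0],[0,0,-2],1]]'

```text
clock: 4.62
position: [0.5195, 0.0216, 0.062]
tcp_rot: [0.135, 0.991, -0.003, 0.008]
wrist_force: [0.0, -0.0, -0.3]
finger_gap: -0.001
```

```bash
python3 - <<'E'
from h import *
from scipy.spatial.transform import Rotation as Ro
s=manip.read_state();print(s["position"],s["wrist_force"])
c=viewer.camera("wrist"); cK=c["intrinsics"];A=np.linalg.inv(c["tool_from_camera"])
for X in ([0,0,0],[.011,0,0],[-.011,0,0],[0,0,-.02],[.011,0,-.02],[.011,.014,-.02]):
    q=A[:3,:3]@np.array(X)+A[:3,3]; h=np.hypot(q[0],q[1]); print(X,q[:2]/h*np.arctan2(h,q[2])*cK[0,0]+cK[:2,2])
z=c["z_map"]
for v in range(280,330,5):print(v,z[v,311].round(4),z[v,300].round(4),z[v,330].round(4),c["frame"][v,311])
E
```

```text
[0.51947955 0.02158362 0.06198983] [ 0.01319309 -0.04869807 -0.27679517]
[0, 0, 0] [317.82736812 289.82863757]
[0.011, 0, 0] [317.78818844 268.69589217]
[-0.011, 0, 0] [317.86777235 309.90767403]
[0, 0, -0.02] [317.73293873 309.06565109]
[0.011, 0, -0.02] [317.68339709 286.04983798]
[0.011, 0.014, -0.02] [350.77255275 285.90999188]
280 0.1627 0.1642 0.1637 [59 58 55]
285 0.1658 0.1645 0.1651 [50 49 47]
290 0.1519 0.1659 0.1502 [72 69 66]
295 0.146 0.1664 0.1458 [80 76 72]
300 0.1405 0.1674 0.1417 [81 76 73]
305 0.1377 0.1452 0.1381 [81 76 72]
310 0.1331 0.1411 0.1345 [79 76 72]
315 0.1308 0.139 0.1307 [80 76 72]
320 0.1262 0.1352 0.1276 [81 78 73]
325 0.1238 0.1308 0.1222 [80 76 72]
```

>>> servo_tool --moves '[[[0,0,0],[0,0,-2],1],[[0,0,0],[0,0,-2],1],[[0,0,0],[0,0,-2],1],[[0,0,0],[0,0,-1],1]]'

```text
clock: 5.18
position: [0.5194, 0.0216, 0.0542]
tcp_rot: [0.135, 0.991, -0.003, 0.008]
wrist_force: [0.1, 0.3, -0.6]
finger_gap: -0.001
```

>>> servo_tool --moves '[[[0,0,0],[0,0,-1.5],1],[[0,0,0],[0,0,-1.5],1]]'

```text
clock: 5.42
position: [0.5201, 0.0214, 0.0526]
tcp_rot: [0.135, 0.991, -0.003, 0.009]
wrist_force: [-6.1, -2.9, 31.5]
finger_gap: -0.004
```

```bash
cat > plan.py <<'E'
from h import *
import sys
def plan(n,step,r=39.5,cen=(492,-9.5)):
    p=manip.read_state()["position"]*1000; c=np.array(cen); d=p[:2]-c; a=np.degrees(np.arctan2(d[1],d[0]))
    print("r",np.hypot(*d).round(1),"ang",a.round(1),"z",p[2].round(1)); cur=p[:2]; out=[]
    for i in range(1,n+1):
        b=np.radians(a+step*i); q=c+r*np.array([np.cos(b),np.sin(b)]); sh=np.round(q-cur,0); cur=cur+sh; out.append([[0,0,0],[*sh.tolist(),-0.6],1])
    print(out)
def rivet():
    for n,box in (("scene",(215,300,225,290)),("top",(270,320,250,305))):
        d=viewer.camera(n)
        for k,uv,bb in blob(rivet_mask(d["frame"],*box),box[0],box[2]):
            q=cast(d,uv,.074)[:2]-[.492,-.0095]; r=np.hypot(*q)
            if .025<r<.047: print(n,k,uv,"r",r.round(4),"deg from pointer",((np.degrees(np.arctan2(q[1],q[0]))+174)%360).round(1))
if __name__=="__main__":
    rivet()
    if len(sys.argv)>2: plan(int(sys.argv[1]),float(sys.argv[2]))
E
python3 plan.py 8 15
```

```text
scene 7 [250.3, 255.6] r 0.0394 deg from pointer 42.9
top 9 [306.7, 288.9] r 0.0374 deg from pointer 41.1
r 41.8 ang 47.6 z 52.8
[[[0, 0, 0], [-10.0, 4.0, -0.6], 1], [[0, 0, 0], [-10.0, 4.0, -0.6], 1], [[0, 0, 0], [-10.0, 1.0, -0.6], 1], [[0, 0, 0], [-10.0, -2.0, -0.6], 1], [[0, 0, 0], [-9.0, -5.0, -0.6], 1], [[0, 0, 0], [-8.0, -6.0, -0.6], 1], [[0, 0, 0], [-6.0, -9.0, -0.6], 1], [[0, 0, 0], [-4.0, -9.0, -0.6], 1]]
```

>>> servo_tool --moves '[[[0,0,0],[-10,4,-0.6],1],[[0,0,0],[-10,4,-0.6],1],[[0,0,0],[-10,1,-0.6],1],[[0,0,0],[-10,-2,-0.6],1]]'

```text
clock: 6.02
position: [0.4836, 0.0277, 0.0531]
tcp_rot: [0.135, 0.991, -0.003, 0.015]
wrist_force: [2.4, -1.1, 6.7]
finger_gap: -0.003
```

```bash
python3 plan.py 8 15; python3 -c "
from bench import manip; print(manip.read_state()['wrist_force'],manip.read_state()['tcp_rot'])"
```

```text
scene 8 [266.5, 253.0] r 0.039 deg from pointer 90.5
top 10 [311.5, 272.8] r 0.0373 deg from pointer 93.4
r 38.2 ang 103.9 z 53.0
[[[0, 0, 0], [-10.0, -2.0, -0.6], 1], [[0, 0, 0], [-8.0, -7.0, -0.6], 1], [[0, 0, 0], [-7.0, -8.0, -0.6], 1], [[0, 0, 0], [-4.0, -9.0, -0.6], 1], [[0, 0, 0], [-1.0, -10.0, -0.6], 1], [[0, 0, 0], [1.0, -11.0, -0.6], 1], [[0, 0, 0], [4.0, -9.0, -0.6], 1], [[0, 0, 0], [6.0, -8.0, -0.6], 1]]
[-1.21961305 -0.95198999  8.2958759 ] [ 0.13499093  0.99073293 -0.00264985  0.01478793]
```

>>> servo_tool --moves '[[[0.2,0.5,0],[-10,-2,-0.7],1],[[0.2,0.5,0],[-8,-7,-0.7],1],[[0,0.5,0],[-7,-8,-0.7],1],[[0,0.3,0],[-4,-9,-0.7],1],[[0,0,0],[-1,-10,-0.7],1],[[0,0,0],[1,-11,-0.7],1],[[0,0,0],[4,-9,-0.7],1],[[0,0,0],[6,-8,-0.7],1]]'

```text
clock: 7.12
position: [0.4674, -0.0371, 0.0529]
tcp_rot: [0.134, 0.991, -0.001, 0.006]
wrist_force: [-0.8, 2.6, 12.3]
finger_gap: -0.005
```

```bash
python3 plan.py 12 15; python3 -c "
from bench import manip; print(manip.read_state()['wrist_force'],manip.read_state()['tcp_rot'])"
```

```text
scene 7 [268.7, 237.4] r 0.0361 deg from pointer 191.8
top 11 [286.0, 258.0] r 0.0377 deg from pointer 195.0
r 37.0 ang -130.5 z 52.9
[[[0, 0, 0], [7.0, -8.0, -0.6], 1], [[0, 0, 0], [10.0, -3.0, -0.6], 1], [[0, 0, 0], [10.0, -0.0, -0.6], 1], [[0, 0, 0], [10.0, 2.0, -0.6], 1], [[0, 0, 0], [9.0, 5.0, -0.6], 1], [[0, 0, 0], [8.0, 6.0, -0.6], 1], [[0, 0, 0], [6.0, 9.0, -0.6], 1], [[0, 0, 0], [3.0, 10.0, -0.6], 1], [[0, 0, 0], [0.0, 10.0, -0.6], 1], [[0, 0, 0], [-2.0, 10.0, -0.6], 1], [[0, 0, 0], [-4.0, 9.0, -0.6], 1], [[0, 0, 0], [-7.0, 8.0, -0.6], 1]]
[-0.31339414 -1.80975197 13.46932773] [ 1.34512965e-01  9.90890629e-01 -8.45630860e-04  6.42719132e-03]
```

>>> servo_tool --moves '[[[0,0,0],[7,-9,-0.7],1],[[0,0,0],[10,-4,-0.7],1],[[0,0,0],[10,0,-0.7],1],[[0,0,0],[10,2,-0.7],1],[[0,0.2,0],[10,4,-0.7],1],[[0,0.2,0],[9,6,-0.7],1],[[0,0,0],[6,9,-0.7],1],[[0,0,0],[4,10,-0.7],1],[[0,0,0],[1,10,-0.7],1],[[0,0,0],[-2,10,-0.7],1],[[0,0,0],[-4,9,-0.7],1],[[0,0,0],[-7,8,-0.7],1]]'

```text
clock: 8.72
position: [0.5277, 0.0169, 0.053]
tcp_rot: [0.134, 0.991, -0.003, 0.011]
wrist_force: [0.6, -3.0, 9.6]
finger_gap: -0.001
```

```bash
python3 plan.py 12 15; python3 -c "
from bench import manip; print(manip.read_state()['wrist_force'],manip.read_state()['tcp_rot'])"
```

```text
scene 6 [239.5, 251.7] r 0.0381 deg from pointer 2.2
r 44.2 ang 37.6 z 53.0
[[[0, 0, 0], [-11.0, 4.0, -0.6], 1], [[0, 0, 0], [-9.0, 6.0, -0.6], 1], [[0, 0, 0], [-10.0, 2.0, -0.6], 1], [[0, 0, 0], [-10.0, 0.0, -0.6], 1], [[0, 0, 0], [-10.0, -2.0, -0.6], 1], [[0, 0, 0], [-9.0, -6.0, -0.6], 1], [[0, 0, 0], [-7.0, -7.0, -0.6], 1], [[0, 0, 0], [-6.0, -9.0, -0.6], 1], [[0, 0, 0], [-2.0, -10.0, -0.6], 1], [[0, 0, 0], [-0.0, -10.0, -0.6], 1], [[0, 0, 0], [3.0, -10.0, -0.6], 1], [[0, 0, 0], [5.0, -9.0, -0.6], 1]]
[0.13507832 1.51718584 7.70415078] [ 0.13407967  0.99091363 -0.00238518  0.01035069]
```

>>> servo_tool --moves '[[[0,0.3,0],[-11,4,-0.7],1],[[0,0.3,0],[-9,6,-0.7],1],[[0,0.3,0],[-10,2,-0.7],1],[[0,0.3,0],[-10,0,-0.7],1],[[0,0.2,0],[-10,-2,-0.7],1],[[0,0,0],[-9,-6,-0.7],1],[[0,0,0],[-7,-7,-0.7],1],[[0,0,0],[-6,-9,-0.7],1],[[0,0,0],[-2,-10,-0.7],1],[[0,0,0],[0,-10,-0.7],1],[[0,0,0],[3,-10,-0.7],1],[[0,0,0],[5,-9,-0.7],1]]'

```text
clock: 10.32
position: [0.467, -0.0335, 0.0529]
tcp_rot: [0.133, 0.991, -0.003, 0.011]
wrist_force: [-0.1, 2.7, 13.0]
finger_gap: -0.002
```

```bash
python3 plan.py 12 15; python3 -c "
from bench import manip; print(manip.read_state()['wrist_force'],manip.read_state()['tcp_rot'])"
```

```text
scene 8 [274.5, 243.0] r 0.0374 deg from pointer 150.8
top 13 [299.1, 257.6] r 0.038 deg from pointer 155.1
r 34.7 ang -134.9 z 52.9
[[[0, 0, 0], [5.0, -10.0, -0.6], 1], [[0, 0, 0], [9.0, -4.0, -0.6], 1], [[0, 0, 0], [11.0, -1.0, -0.6], 1], [[0, 0, 0], [10.0, 1.0, -0.6], 1], [[0, 0, 0], [9.0, 4.0, -0.6], 1], [[0, 0, 0], [8.0, 7.0, -0.6], 1], [[0, 0, 0], [7.0, 8.0, -0.6], 1], [[0, 0, 0], [4.0, 9.0, -0.6], 1], [[0, 0, 0], [1.0, 11.0, -0.6], 1], [[0, 0, 0], [-1.0, 10.0, -0.6], 1], [[0, 0, 0], [-4.0, 9.0, -0.6], 1], [[0, 0, 0], [-7.0, 9.0, -0.6], 1]]
[-1.8694231  -2.22289525 14.47202082] [ 0.13308507  0.99103258 -0.00333726  0.01147357]
```

>>> servo_tool --moves '[[[0,0.3,0],[5,-10,-0.7],1],[[0,0.3,0],[9,-5,-0.7],1],[[0,0.3,0],[11,-1,-0.7],1],[[0,0.3,0],[10,1,-0.7],1],[[0,0.2,0],[10,4,-0.7],1],[[0,0,0],[8,7,-0.7],1],[[0,0,0],[7,8,-0.7],1],[[0,0,0],[4,9,-0.7],1],[[0,0,0],[1,10,-0.7],1],[[0,0,0],[-2,10,-0.7],1],[[0,0,0],[-4,9,-0.7],1]]'

```text
clock: 11.8
position: [0.5313, 0.0073, 0.053]
tcp_rot: [0.133, 0.991, -0.006, 0.006]
wrist_force: [-1.1, -3.1, 8.7]
finger_gap: 0.001
```

```bash
python3 plan.py 8 10; python3 -c "
from bench import manip; print(manip.read_state()['wrist_force'],manip.read_state()['tcp_rot'])"
```

```text
scene 6 [239.0, 242.5] r 0.0362 deg from pointer 306.9
r 42.7 ang 24.0 z 53.0
[[[0, 0, 0], [-6.0, 5.0, -0.6], 1], [[0, 0, 0], [-5.0, 5.0, -0.6], 1], [[0, 0, 0], [-5.0, 5.0, -0.6], 1], [[0, 0, 0], [-6.0, 3.0, -0.6], 1], [[0, 0, 0], [-6.0, 3.0, -0.6], 1], [[0, 0, 0], [-7.0, 1.0, -0.6], 1], [[0, 0, 0], [-7.0, 0.0, -0.6], 1], [[0, 0, 0], [-7.0, -1.0, -0.6], 1]]
[0.56981506 1.15150545 9.03527257] [ 0.13279411  0.991111   -0.00593982  0.00542451]
```

>>> servo_tool --moves '[[[0,0,0],[-6,5,-0.7],1],[[0,0,0],[-5,5,-0.7],1],[[0,0,0],[-5,5,-0.7],1],[[0,0,0],[-6,3,-0.7],1],[[0,0,0],[0,0,-0.3],1]]'

```text
clock: 12.52
position: [0.5117, 0.0255, 0.0531]
tcp_rot: [0.132, 0.991, -0.006, 0.011]
wrist_force: [-1.8, -1.2, 3.6]
finger_gap: -0.001
```

```bash
python3 plan.py 4 8
```

```text
scene 5 [237.2, 248.6] r 0.0377 deg from pointer 342.7
r 40.1 ang 60.5 z 53.0
[[[0, 0, 0], [-5.0, 2.0, -0.6], 1], [[0, 0, 0], [-6.0, 1.0, -0.6], 1], [[0, 0, 0], [-5.0, 1.0, -0.6], 1], [[0, 0, 0], [-5.0, 1.0, -0.6], 1]]
```

Now at about 703°. It needs about 17° more, then a straight lift.

>>> servo_tool --moves '[[[0,0,0],[-5,2,-0.7],1],[[0,0,0],[-6,2,-0.7],1],[[0,0,0],[-2,1,-0.4],1],[[0,0,0],[0,0,2],1],[[0,0,0],[0,0,10],1],[[0,0,0],[0,0,40],1],[[0,0,0],[0,0,60],1],[[0,0,0],[0,0,60],1],[[0,0,0],[0,0,30],1],[[0,0,0],[-18,42,0],1],[[0,0,0],[-25,50,0],1],[[0,0,0],[-25,50,0],1],[[0,0,0],[-25,50,0],1],[[0,0,0],[-25,50,0],1],[[0,0,0],[-25,50,0],1],[[0,0,0],[0,0,0],1],[[0,0,0],[0,0,0],1]]'

```text
clock: 14.75
position: [0.3487, 0.3296, 0.268]
tcp_rot: [0.133, 0.991, -0.005, 0.014]
wrist_force: [0.1, -0.7, -0.1]
finger_gap: -0.002
```

```bash
python3 - <<'E'
from plan import *
rivet(); c=viewer.camera("top"); d=viewer.camera("scene")
a=c["frame"][150:330,190:460]; b=d["frame"][200:400,160:420]
cv2.imwrite("pics/end.png",np.hstack([cv2.resize(a,(450,300)),cv2.resize(b,(345,300))])[:,:,::-1])
f0=np.load("pics/top0.npz")["frame"].astype(int); g=c["frame"].astype(int)
for n,(u0,u1,v0,v1) in dict(cam=(195,235,265,325),tape=(405,455,270,325),tin=(308,350,148,195),slim=(390,445,205,265)).items():
    s=[]
    for f in(f0,g):
        p=f[v0:v1,u0:u1]; s.append(np.argwhere(p.min(2)<130).mean(0).round(1))
    print(n,s)
print(manip.read_state()["wrist_force"],manip.read_state()["qvel"].round(3))
E
```

```text
scene 9 [238.7, 250.9] r 0.0379 deg from pointer 356.9
top 10 [293.2, 295.0] r 0.0374 deg from pointer 355.3
cam [array([24.7, 20.5]), array([26.1, 20.9])]
tape [array([27.3, 23.5]), array([27.2, 23.4])]
tin [array([19.7, 15.2]), array([19.6, 15.2])]
slim [array([33.5, 28.4]), array([33.5, 28.4])]
[ 0.24259048 -0.05334906  0.57618318] [-0.001  0.002 -0.001 -0.003 -0.     0.004]
```

View pics/end.png

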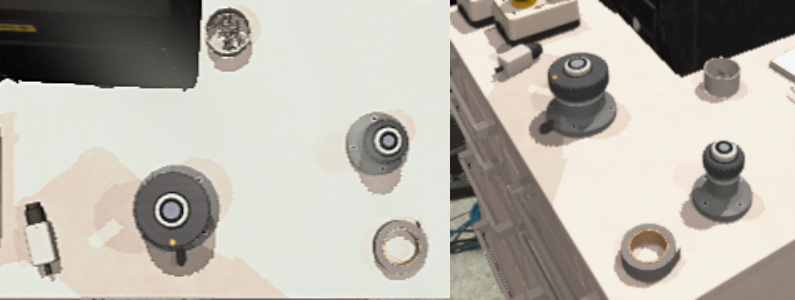

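The rivet (crop pixel 172,242) stands over the pointer (180,255). The tape, tin and slim holder haven't moved, and the camera head's roughly 1 px shift is the arm's shadow.

```bash
python3 -c "
from bench import manip; print(manip.job_done())"
```

```text
the job is handed in; nothing more can be done
None
```

I loosened the wide ring to about 716° from tight, two turns being 720°, and handed the job in at about 15 s on the clock. It had started about 42° open. I pressed the shut fingertips on the ring's flat top with about 10 N and circled counter-clockwise. I measured the rivet after each arc, so the turns were counted. Then I lifted straight off and moved clear.

**Last checks:**
- **Rivet:** it sits 3° (scene camera) and 5° (top camera) short of the pointer; the limit is about 34°.
- **Bystanders:** the tape, tin and slim holder are unchanged in the top view. The camera head's colour centroid moved about 1 px (about 2 mm), which I put down to the arm's shadow.
- **Slim ring:** I did not measure its angle, but the tool never went near it.
- **Robot:** it is at rest in free air, with a wrist force below 1 N.

**Disagreement:** the real fingertips end about 20 mm short of the stated TCP. Contact with the ring top (z = 74 mm) came at a TCP height of 53 mm. I found this from the scene and wrist images and approached slowly; first contact peaked at about 31 N.

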